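# Ease the slate slab out over the ledge's edge

### The job

The slate slab lies flat on the ledge with the red-capped shaker standing in front of it. First push that shaker aside along the ledge, to either side, so that it stands upright clear of the slab's way; then slide the slab toward the ledge's front edge (the robot's side) until it overhangs just so far that the edge lies under the middle of the white band, with the slab straight to the edge, ready to be picked up by hand. Only push: lift or tip neither of them, and leave the other things on the ledge alone.

Things in the scene. Friction and masses are not known exactly. Their poses are not given: they have to be found in the camera images.
- ledge_edge (a point): middle of the upper front edge of the pale-green painted pine ledge, a fixed board 270 mm deep (x), 840 mm long (y) and 22 mm thick whose top is 90 mm above the work surface. Axes are those of the ledge: x points from the front edge back over the board (away from the robot), y along the edge to the robot's left, z up; the ledge can stand a few degrees askew
- slab: dark slate slab, 100 mm (its x) by 130 mm (its y), 8 mm thick, about 300 g, loose, lying flat on the ledge. Origin at the centre of its underside; its -x side is the leading side that faces the front edge and is to overhang. It starts turned by up to 0.22 rad from the ledge, its leading side 65 to 95 mm behind the front edge, with free board behind it
- slab_band (a point): middle of the white band painted across the top of the slab: 16 mm wide, running along the slab's y over its whole width, middle 36 mm behind the leading side (14 mm toward -x from the slab's centre), on the top face. Axes are those of the slab
- shaker_red: square glass shaker, 40 x 40 x 84 mm high, about 160 g, with a red flip-top cap, loose, standing on the ledge about 10 mm in front of the slab, up to 30 mm to either side of the slab's middle. Origin at the centre of its underside. The front part of the ledge is free for about 240 mm to either side of the ledge's middle
- shaker_black: square glass shaker, 40 x 40 x 84 mm high, about 160 g, with a black flip-top cap; a bystander near one end of the ledge, to be left alone. Origin at the centre of its underside
- shaker_blue: square glass shaker, 40 x 40 x 84 mm high, about 160 g, with a blue flip-top cap; a bystander near one end of the ledge, to be left alone. Origin at the centre of its underside
- grinder: turned beech pepper grinder, 56 mm across, 188 mm high; a bystander near one end of the ledge, to be left alone. Origin at the centre of its underside
- mortar: grey stoneware mortar, 116 mm across the rim, 75 mm high, its pestle leaning in it to about 125 mm high; a bystander at one end of the ledge, to be left alone. Origin at the centre of its underside
- box: small wooden box fixed on the ledge, 100 (x) x 130 (y) x 150 mm high, at the end opposite the mortar; its plain swing door on the robot's side stands a little ajar; not used. Origin at the centre of its underside
There are look-alikes about, which are no part of the job. There is more than one size of the slab; the one meant has the size given above.

How it is judged:
By the outcome, as a careful person would: the job done as asked, in the order asked, and still so for the second after the job is handed in, with the robot touching nothing.
It also fails if it takes over 61 s, if anything falls off the work surface, if the arm or the gripper's body presses on something with over 40 N, if the wrist force passes 120 N, or if a joint passes its speed limit or range.

### The arm

A 6-joint arm with a two-finger parallel gripper is mounted at the origin on the work surface. World frame = base frame: x ahead of the robot, y to its left, z up, the work surface at z = 0. Lengths are in mm, angles in rad, forces in N, time in s.
With the tool pointing down it reaches from about 400 to 925 mm from the base axis. Payload 12.5 kg.
Tool frame: the origin (TCP) lies on the centre line of the jaws, within the pads' length; the fingertips stand 14 mm ahead of it and the grasp point (between the pads) lies 5 mm behind it; z points along the fingers, x is the direction in which the jaws open and shut, and the axes are right-handed (so a half turn about z gives the same grasp; the last joint's range is limited). The gripper opens to 95 mm and grips with 3 to 60 N. Pads are 20 mm wide; open, the fingers measure 119 mm over their backs; the gripper's body (75 mm by 180 mm) begins 59 mm behind the grasp point.
Start: joints at [-1.212, 0.491, 1.559, -0, 1.092, -0.106], TCP at [280.176, -558.701, 228.661] pointing down, gripper open.
Joint ranges: [-3.1, 3.1], [-0.84, 2.19], [0.05, 2.79], [-1.13, 4.28], [0.06, 2.93], [-2.69, 2.69]. Speed limits (rad/s): [2.22, 2.22, 2.79, 3.14, 3.14, 3.14].

### API

Orientations are given as [roll, pitch, yaw] about the fixed x, y, z axes, in that order (R = Rz(yaw) Ry(pitch) Rx(roll)).
In Python, from cell import state, read_camera, job_done gives the robot as it stands.
- The arm moves only by the shell command python3 -m handwheel 'ROWS'. ROWS is JSON, a list of rows, each an object of numbers: "hand": the finger opening in m, from 0 to 0.0951; "x", "y", "z": the shift along the world's x, y, z in m; "spin": the turn about the world's z in units of 5 degrees (1.0 is 5 degrees). In form: [{"hand": .., "x": .., "y": .., "z": .., "spin": ..}, ...]. A call has 1 to 20 rows; each row is the pose to reach, as a shift and turn from the pose commanded when the call began; what a row does not reach only later rows make up. A row lasts 1/12 s, in which the tool goes at most 41.7 mm and 7.16 degrees, less where a joint would pass 70% of its speed; a pose out of reach is approached as far as the arm can. A call with a gripper value outside its range is refused whole. The fingers move at their own pace and stop on an object; the grip force is fixed at half the most. Time passes only in rows, so rows that repeat a pose let the fingers close. It gives the time, the measured TCP pose, the force and the opening at its end, in the units of the state.
- state(): the state, without advancing time (a new reading comes with each control period).
- read_camera(name): name is "scene" or "top" or "wrist"; returns a dict with "img" (480x640x3 uint8, red, green, blue), "fx", "fy", "cx", "cy" (pixels), "D" ([k1, k2, p1, p2, k3] as OpenCV has them; the pictures are not rectified), "T" (4x4, takes a point from camera to world coordinates). Camera axes: x right, y down, z forward; pixel columns grow to the right and rows downward; lengths in mm; the calibration is good to about 2 mm. A picture is of the moment at which its call begins. There is no depth.
- job_done(): hands the job in, once; it reports no verdict.
The state is a dict: "t": time; "joints": joint angles; "qvel": joint speeds; "tau": joint torques, N m; "eef_pos": TCP position; "tcp_rot": TCP orientation; "ft_force": force on the tool from outside, world axes, zero at the start; "moment": the same for the moment, N m; "opening": opening from 0.0 (shut) to 1.0 (fully open).
Only numpy, scipy, OpenCV 4.12 (cv2) and the standard library are available. Lean on these libraries where they do the work, as an engineer would, in place of code of your own. Each camera call takes 0.05 s, during which the arm holds its last target. There are 200 camera calls.

## Working session

There is one attempt and no reset: what is moved stays moved. The work goes in short steps, Python scripts to look and compute and a shell command to move; the robot and the scene stay as the last step left them, time stands still between calls to the robot, and variables do not carry over. Pictures are saved under pics/ and viewed, about 8 in all and at most 12, crops included, and the job is handed in when it is done.

```bash
mkdir -p pics; ls; cat > h.py <<'E'
import numpy as np,cv2
from cell import state,read_camera,job_done
def KD(c): return np.array([[c['fx'],0,c['cx']],[0,c['fy'],c['cy']],[0,0,1.]]),np.array(c['D'],float)
def snap(n,f):
    c=read_camera(n); cv2.imwrite('pics/'+f+'.png',c['img'][:,:,::-1]); np.save('pics/'+f+'.npy',{k:v for k,v in c.items()},allow_pickle=True); return c
def load(f): return np.load('pics/'+f+'.npy',allow_pickle=True).item()
def w(c,px,z):
    K,D=KD(c);T=np.array(c['T'])
    p=cv2.undistortPoints(np.array(px,float).reshape(-1,1,2),K,D).reshape(-1,2)
    d=np.c_[p,np.ones(len(p))]@T[:3,:3].T;o=T[:3,3]
    return o+d*((z-o[2])/d[:,2:3])
def proj(c,P):
    K,D=KD(c);Ti=np.linalg.inv(np.array(c['T']))
    return cv2.projectPoints(np.array(P,float).reshape(-1,1,3),cv2.Rodrigues(Ti[:3,:3])[0],Ti[:3,3],K,D)[0].reshape(-1,2)
def crop(f,x0,y0,x1,y1,s,g):
    im=cv2.imread('pics/'+f+'.png')[y0:y1,x0:x1]; cv2.imwrite('pics/'+g+'.png',cv2.resize(im,None,fx=s,fy=s,interpolation=cv2.INTER_CUBIC))
E
python3 -c "
from h import *
for n in ['top','scene']:
    c=snap(n,n+'0'); print(n,np.round(c['T'],3).tolist(),c['fx'])
print(state())"
```

```text
pics
top [[-0.023, -0.998, 0.064, 450.789], [-1.0, 0.022, -0.013, 16.611], [0.012, -0.064, -0.998, 1195.408], [0.0, 0.0, 0.0, 1.0]] 534.4622733424245
scene [[0.304, 0.662, -0.685, 1246.0], [0.952, -0.226, 0.205, -240.045], [-0.019, -0.714, -0.7, 849.343], [0.0, 0.0, 0.0, 1.0]] 467.5086587545477
{'t': 0.1, 'joints': array([-1.21159478e+00,  4.91498383e-01,  1.55938643e+00, -2.82832793e-05,
        1.09170761e+00, -1.05606833e-01]), 'qvel': array([ 5.55817908e-05, -2.18098697e-03, -1.20075254e-03, -3.87954245e-04,
       -3.95333476e-04,  7.48878156e-04]), 'tau': array([ 2.85780989e-03, -6.13626194e+01, -2.58603662e+01,  6.94120629e-02,
        4.70387971e-02, -6.80568928e-05]), 'eef_pos': array([ 280.09626121, -558.49609217,  228.12145195]), 'tcp_rot': array([-3.14151221e+00,  9.96842479e-04, -1.10597485e+00]), 'ft_force': array([ 0.5662368 , -0.1447892 , -0.50315556]), 'moment': array([-0.00144381, -0.03448235,  0.00147615]), 'opening': 1.0011294669121178}
```

View pics/top0.png

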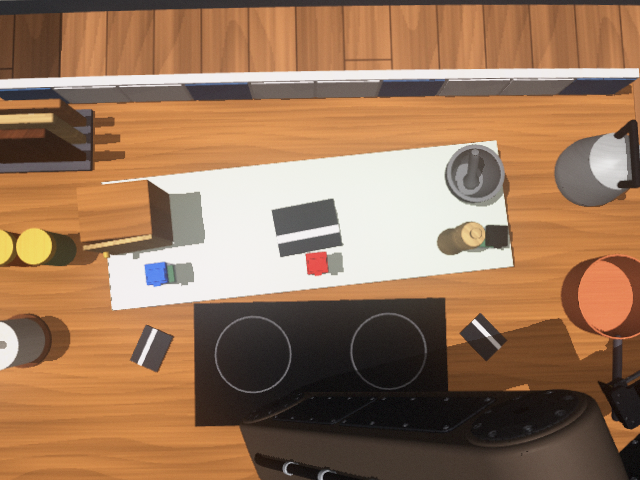

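View pics/scene0.png

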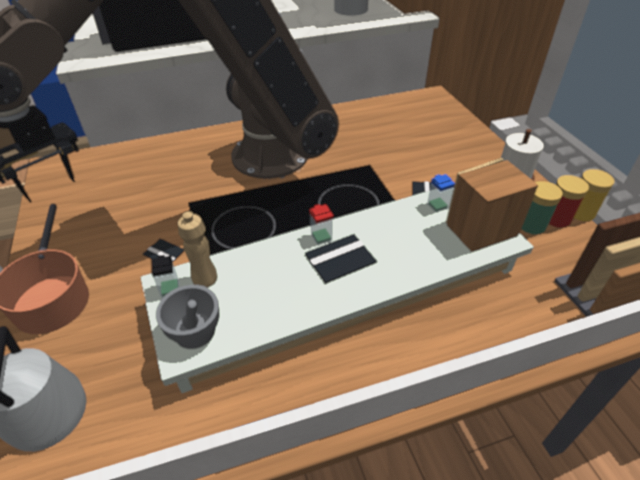

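The top view shows the slab at about (307,228) with its band toward the robot. The red shaker is at (317,263), and the ledge's front edge runs from (113,310) to (513,266). The small slabs on the table are the look-alikes. I'll enlarge a crop next.

```bash
python3 -c "
from h import *
crop('top0',255,190,375,310,5,'c0')
c=load('top0')
print(w(c,[[113,310],[513,266],[497,141],[103,184]],90).round(1))"
```

```text
[[ 414.8  425.7   90. ]
 [ 487.  -406.8   90. ]
 [ 753.2 -385.4   90. ]
 [ 678.1  447.4   90. ]]
```

View pics/c0.png

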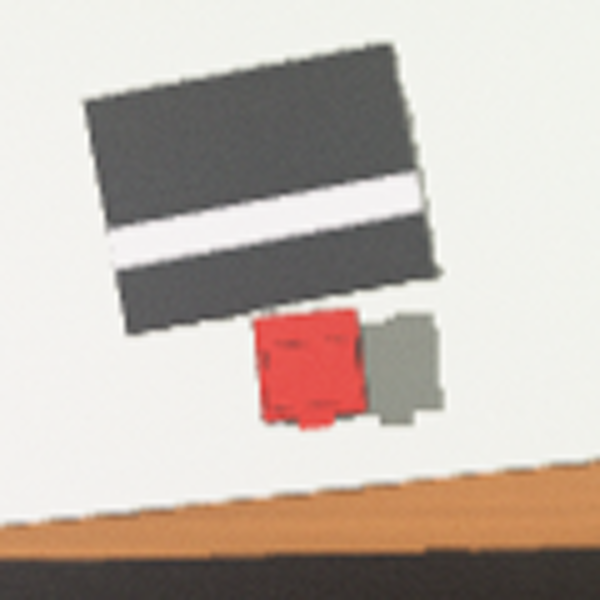

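```bash
cat >> h.py <<'E'
def ana(c,slab,edge,sh=None):
    """slab px: BL,BR,FR,FL ; edge px two (left,right)"""
    e=w(c,edge,90)[:,:2]; ey=e[0]-e[1]; ey/=np.linalg.norm(ey); ex=np.array([ey[1],-ey[0]])
    S=w(c,slab,98)[:,:2]; sy=(S[0]-S[1]+S[3]-S[2]); sy/=np.linalg.norm(sy)
    print('edge yaw',np.arctan2(-ey[0],ey[1]).round(4),'slab yaw',np.arctan2(-sy[0],sy[1]).round(4))
    print('sides BL-BR,BR-FR,FR-FL,FL-BL',np.linalg.norm(S-np.roll(S,-1,0),axis=1).round(1))
    ct=S.mean(0);print('corners',S.round(1).tolist(),'ctr',ct.round(1),'lead x',((S-e[0])@ex).round(1), 'ctr x',((ct-e[0])@ex).round(1))
    if sh is not None:
        q=w(c,sh,174)[:,:2];print('shaker',q.round(1).tolist(),q.mean(0).round(1),'edge x',((q-e[0])@ex).round(1),'sides',np.linalg.norm(q-np.roll(q,-1,0),axis=1).round(1))
E
python3 -c "
from h import *
c=load('top0'); o=np.array([255,190]); f=lambda a:(np.array(a)+.5)/5+o-.5
ana(c,f([[85,101],[393,43],[440,273],[128,334]]),f([[0,526],[600,460]]),f([[254,318],[357,309],[367,412],[265,420]]))
"
```

```text
edge yaw 0.0865 slab yaw 0.169
sides BL-BR,BR-FR,FR-FL,FL-BL [129.8  97.6 130.9  98.2]
corners [[614.4, 94.2], [635.9, -33.8], [539.8, -50.8], [517.5, 78.2]] ctr [576.9  21.9] lead x [170.5 180.9  83.7  72.6] ctr x 126.9
shaker [[517.9, 25.6], [520.5, -13.9], [480.9, -16.8], [478.8, 22.2]] [499.5   4.3] edge x [68.5 67.7 28.  29.2] sides [39.6 39.6 39.1 39.3]
```

```bash
R='{"hand":0,"x":0.216,"y":0.600,"z":0,"spin":-4.34}'; python3 -m handwheel '[{"hand":0,"x":0.216,"y":0.600,"z":0,"spin":-4.34},{"hand":0,"x":0.216,"y":0.600,"z":0,"spin":-4.34},{"hand":0,"x":0.216,"y":0.600,"z":0,"spin":-4.34},{"hand":0,"x":0.216,"y":0.600,"z":0,"spin":-4.34},{"hand":0,"x":0.216,"y":0.600,"z":0,"spin":-4.34},{"hand":0,"x":0.216,"y":0.600,"z":0,"spin":-4.34},{"hand":0,"x":0.216,"y":0.600,"z":0,"spin":-4.34},{"hand":0,"x":0.216,"y":0.600,"z":0,"spin":-4.34},{"hand":0,"x":0.216,"y":0.600,"z":0,"spin":-4.34},{"hand":0,"x":0.216,"y":0.600,"z":0,"spin":-4.34},{"hand":0,"x":0.216,"y":0.600,"z":0,"spin":-4.34},{"hand":0,"x":0.216,"y":0.600,"z":0,"spin":-4.34},{"hand":0,"x":0.216,"y":0.600,"z":0,"spin":-4.34},{"hand":0,"x":0.216,"y":0.600,"z":0,"spin":-4.34},{"hand":0,"x":0.216,"y":0.600,"z":0,"spin":-4.34},{"hand":0,"x":0.216,"y":0.600,"z":0,"spin":-4.34},{"hand":0,"x":0.216,"y":0.600,"z":0,"spin":-4.34},{"hand":0,"x":0.216,"y":0.600,"z":0,"spin":-4.34},{"hand":0,"x":0.216,"y":0.600,"z":0,"spin":-4.34}]'
```

```text
t: 1.68
eef_pos: [495.8, 40.4, 228.5]
tcp_rot: [3.141, -0.0, -1.485]
ft_force: [0.2, -0.5, -0.2]
opening: 0.007
```

```bash
python3 -m handwheel '[{"hand":0,"x":0,"y":0,"z":-0.03,"spin":0},{"hand":0,"x":0,"y":0,"z":-0.06,"spin":0},{"hand":0,"x":0,"y":0,"z":-0.085,"spin":0},{"hand":0,"x":0,"y":0,"z":-0.1,"spin":0},{"hand":0,"x":0,"y":0,"z":-0.108,"spin":0},{"hand":0,"x":0,"y":0,"z":-0.108,"spin":0},{"hand":0,"x":0,"y":0,"z":-0.108,"spin":0}]'; python3 -c "
from h import *
snap('wrist','w1')"
```

```text
t: 2.27
eef_pos: [496.3, 40.4, 121.1]
tcp_rot: [-3.141, -0.0, -1.486]
ft_force: [1.1, -0.3, 0.6]
opening: 0.007
```

View pics/w1.png

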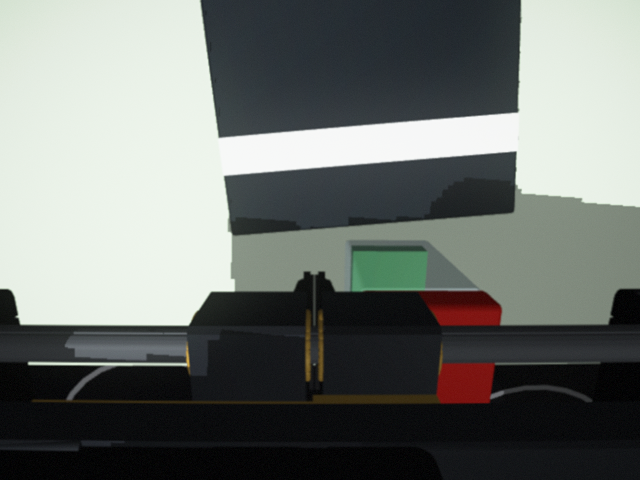

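The wrist view shows the closed fingertips at (315,275), just left of the shaker base, whose left face is at column 348. The slab is behind, untouched. I'll push the shaker to the right.

```bash
python3 -m handwheel '[{"hand":0,"x":0.0005,"y":-0.006,"z":0,"spin":0},{"hand":0,"x":0.001,"y":-0.010,"z":0,"spin":0},{"hand":0,"x":0.0012,"y":-0.014,"z":0,"spin":0},{"hand":0,"x":0.0016,"y":-0.018,"z":0,"spin":0},{"hand":0,"x":0.002,"y":-0.023,"z":0,"spin":0},{"hand":0,"x":0.0026,"y":-0.030,"z":0,"spin":0},{"hand":0,"x":0.0033,"y":-0.038,"z":0,"spin":0},{"hand":0,"x":0.004,"y":-0.046,"z":0,"spin":0},{"hand":0,"x":0.0047,"y":-0.054,"z":0,"spin":0},{"hand":0,"x":0.0054,"y":-0.062,"z":0,"spin":0},{"hand":0,"x":0.0061,"y":-0.070,"z":0,"spin":0}]'; python3 -c "
from h import *
snap('wrist','w2')"
```

```text
t: 3.23
eef_pos: [502.3, -29.6, 120.6]
tcp_rot: [3.141, -0.0, -1.485]
ft_force: [-0.1, 2.1, 2.9]
opening: 0.008
```

View pics/w2.png

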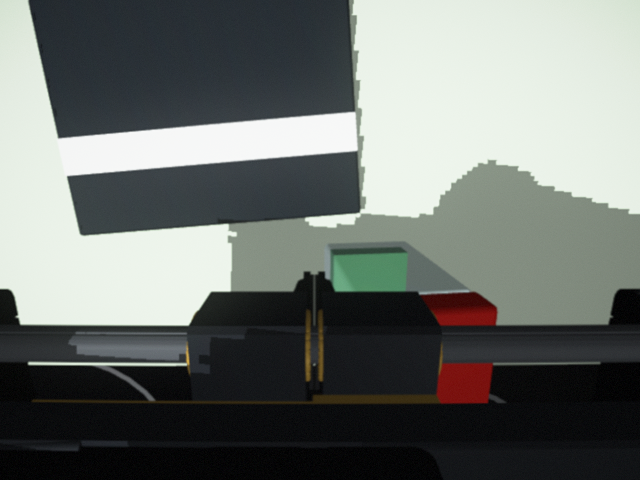

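The shaker (base from column 328, cap at (465,300)) slides upright ahead of the fingers without rotating, and the slab is unmoved. I'll continue the push, then back off and rise.

```bash
python3 -m handwheel '[{"hand":0,"x":0.0007,"y":-0.008,"z":0,"spin":0},{"hand":0,"x":0.0014,"y":-0.016,"z":0,"spin":0},{"hand":0,"x":0.0021,"y":-0.024,"z":0,"spin":0},{"hand":0,"x":0.0028,"y":-0.032,"z":0,"spin":0},{"hand":0,"x":0.0035,"y":-0.040,"z":0,"spin":0},{"hand":0,"x":0.0042,"y":-0.048,"z":0,"spin":0},{"hand":0,"x":0.0048,"y":-0.055,"z":0,"spin":0},{"hand":0,"x":0.0054,"y":-0.062,"z":0,"spin":0},{"hand":0,"x":0.0058,"y":-0.067,"z":0,"spin":0},{"hand":0,"x":0.006,"y":-0.070,"z":0,"spin":0},{"hand":0,"x":0.006,"y":-0.070,"z":0,"spin":0},{"hand":0,"x":0.0055,"y":-0.063,"z":0,"spin":0},{"hand":0,"x":0.0045,"y":-0.050,"z":0,"spin":0},{"hand":0,"x":0.0045,"y":-0.050,"z":0.03,"spin":0},{"hand":0,"x":0.0045,"y":-0.050,"z":0.07,"spin":0},{"hand":0,"x":0.0045,"y":-0.050,"z":0.10,"spin":0},{"hand":0,"x":0.0045,"y":-0.050,"z":0.10,"spin":0}]'
```

```text
t: 4.7
eef_pos: [508.5, -77.7, 226.0]
tcp_rot: [-3.134, -0.003, -1.483]
ft_force: [0.3, -0.1, -0.1]
opening: 0.006
```

```bash
python3 -m handwheel '[{"hand":0.085,"x":0.0375,"y":0.0275,"z":0,"spin":0},{"hand":0.085,"x":0.068,"y":0.05,"z":0,"spin":0},{"hand":0.085,"x":0.1,"y":0.073,"z":0,"spin":0},{"hand":0.085,"x":0.13,"y":0.095,"z":0,"spin":0},{"hand":0.085,"x":0.1506,"y":0.1106,"z":0,"spin":0},{"hand":0.085,"x":0.1506,"y":0.1106,"z":0,"spin":0},{"hand":0.085,"x":0.1506,"y":0.1106,"z":-0.03,"spin":0},{"hand":0.085,"x":0.1506,"y":0.1106,"z":-0.06,"spin":0},{"hand":0.085,"x":0.1506,"y":0.1106,"z":-0.09,"spin":0},{"hand":0.085,"x":0.1506,"y":0.1106,"z":-0.1,"spin":0},{"hand":0.085,"x":0.1506,"y":0.1106,"z":-0.106,"spin":0},{"hand":0.085,"x":0.1506,"y":0.1106,"z":-0.11,"spin":0},{"hand":0.085,"x":0.1506,"y":0.1106,"z":-0.113,"spin":0},{"hand":0.085,"x":0.1506,"y":0.1106,"z":-0.113,"spin":0},{"hand":0.085,"x":0.1506,"y":0.1106,"z":-0.113,"spin":0}]'; python3 -c "
from h import *
print(state()['eef_pos'],state()['ft_force'],state()['opening'])
snap('top','t3')"
```

```text
t: 5.95
eef_pos: [657.8, 31.9, 108.8]
tcp_rot: [-3.14, -0.0, -1.485]
ft_force: [-0.9, -0.3, 0.5]
opening: 0.892
[657.7852391   31.86381992 108.77625768] [-0.88926774 -0.2646547   0.45471235] 0.8918811338112487
```

View pics/t3.png

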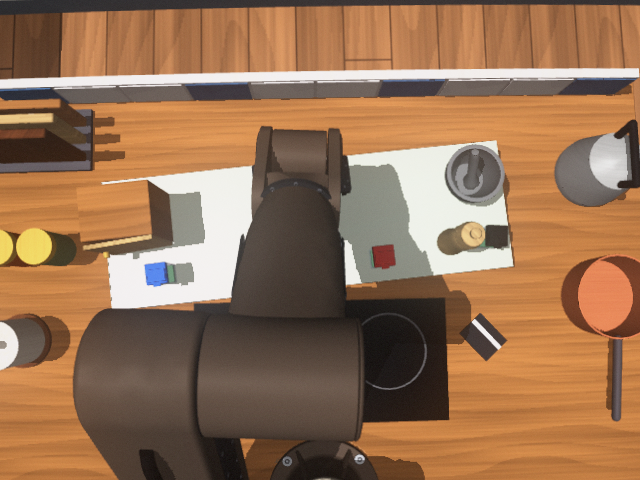

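The red shaker stands upright at (383,257), well to the right. Now I'll push the slab with both fingers, stopping short of the target.

```bash
python3 -m handwheel '[{"hand":0.085,"x":-0.006,"y":-0.0005,"z":-0.001,"spin":0},{"hand":0.085,"x":-0.011,"y":-0.001,"z":-0.001,"spin":0},{"hand":0.085,"x":-0.015,"y":-0.0013,"z":-0.001,"spin":0},{"hand":0.085,"x":-0.019,"y":-0.0016,"z":-0.001,"spin":0},{"hand":0.085,"x":-0.023,"y":-0.002,"z":-0.001,"spin":0},{"hand":0.085,"x":-0.027,"y":-0.0023,"z":-0.001,"spin":0},{"hand":0.085,"x":-0.032,"y":-0.0028,"z":-0.001,"spin":0},{"hand":0.085,"x":-0.038,"y":-0.0033,"z":-0.001,"spin":0},{"hand":0.085,"x":-0.044,"y":-0.0038,"z":-0.001,"spin":0},{"hand":0.085,"x":-0.050,"y":-0.0043,"z":-0.001,"spin":0},{"hand":0.085,"x":-0.056,"y":-0.0049,"z":-0.001,"spin":0},{"hand":0.085,"x":-0.062,"y":-0.0054,"z":-0.001,"spin":0},{"hand":0.085,"x":-0.068,"y":-0.0059,"z":-0.001,"spin":0},{"hand":0.085,"x":-0.074,"y":-0.0064,"z":-0.001,"spin":0},{"hand":0.085,"x":-0.080,"y":-0.0069,"z":-0.001,"spin":0},{"hand":0.085,"x":-0.085,"y":-0.0074,"z":-0.001,"spin":0},{"hand":0.085,"x":-0.089,"y":-0.0077,"z":-0.001,"spin":0},{"hand":0.085,"x":-0.092,"y":-0.008,"z":-0.001,"spin":0},{"hand":0.085,"x":-0.094,"y":-0.0082,"z":-0.001,"spin":0},{"hand":0.085,"x":-0.094,"y":-0.0082,"z":-0.001,"spin":0}]'; python3 -c "
from h import *
snap('wrist','w4');snap('scene','s4')"
```

```text
t: 7.67
eef_pos: [562.8, 23.7, 106.6]
tcp_rot: [3.141, 0.0, -1.485]
ft_force: [-0.3, -0.3, -1.0]
opening: 0.894
```

View pics/w4.png

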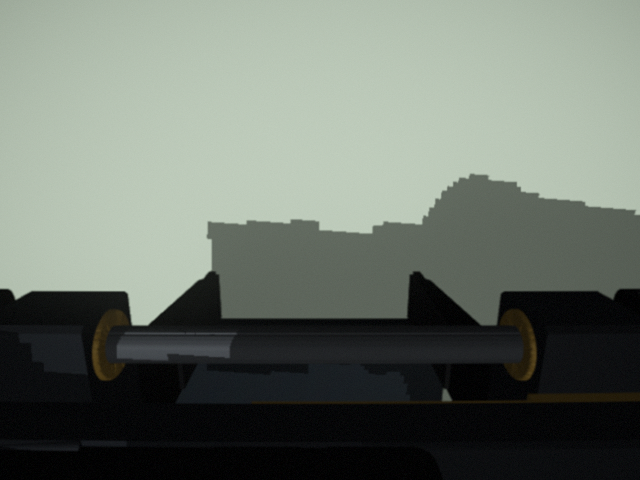

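The wrist view now only shows bare ledge behind the fingers, because the slab is hidden in front of them. By the kinematics its leading side is near the edge. I'll push 30 mm more, back off, and clear the top camera.

```bash
python3 -m handwheel '[{"hand":0.085,"x":-0.004,"y":-0.0003,"z":0,"spin":0},{"hand":0.085,"x":-0.009,"y":-0.0008,"z":0,"spin":0},{"hand":0.085,"x":-0.015,"y":-0.0013,"z":0,"spin":0},{"hand":0.085,"x":-0.020,"y":-0.0017,"z":0,"spin":0},{"hand":0.085,"x":-0.025,"y":-0.0021,"z":0,"spin":0},{"hand":0.085,"x":-0.028,"y":-0.0024,"z":0,"spin":0},{"hand":0.085,"x":-0.030,"y":-0.0026,"z":0,"spin":0},{"hand":0.085,"x":-0.030,"y":-0.0026,"z":0,"spin":0},{"hand":0.085,"x":-0.030,"y":-0.0026,"z":0,"spin":0},{"hand":0.085,"x":-0.026,"y":-0.0022,"z":0,"spin":0},{"hand":0.085,"x":-0.018,"y":-0.0015,"z":0,"spin":0},{"hand":0.085,"x":-0.018,"y":-0.0015,"z":0.03,"spin":0},{"hand":0.085,"x":-0.018,"y":-0.0015,"z":0.07,"spin":0},{"hand":0.085,"x":-0.018,"y":-0.0015,"z":0.11,"spin":0},{"hand":0.085,"x":-0.018,"y":-0.0015,"z":0.12,"spin":0},{"hand":0.085,"x":-0.018,"y":-0.0015,"z":0.12,"spin":0}]'
python3 -m handwheel '[{"hand":0.085,"x":-0.245,"y":-0.442,"z":0,"spin":0},{"hand":0.085,"x":-0.245,"y":-0.442,"z":0,"spin":0},{"hand":0.085,"x":-0.245,"y":-0.442,"z":0,"spin":0},{"hand":0.085,"x":-0.245,"y":-0.442,"z":0,"spin":0},{"hand":0.085,"x":-0.245,"y":-0.442,"z":0,"spin":0},{"hand":0.085,"x":-0.245,"y":-0.442,"z":0,"spin":0},{"hand":0.085,"x":-0.245,"y":-0.442,"z":0,"spin":0},{"hand":0.085,"x":-0.245,"y":-0.442,"z":0,"spin":0},{"hand":0.085,"x":-0.245,"y":-0.442,"z":0,"spin":0},{"hand":0.085,"x":-0.245,"y":-0.442,"z":0,"spin":0},{"hand":0.085,"x":-0.245,"y":-0.442,"z":0,"spin":0},{"hand":0.085,"x":-0.245,"y":-0.442,"z":0,"spin":0},{"hand":0.085,"x":-0.245,"y":-0.442,"z":0,"spin":0},{"hand":0.085,"x":-0.245,"y":-0.442,"z":0,"spin":0},{"hand":0.085,"x":-0.245,"y":-0.442,"z":0,"spin":0}]'
python3 -c "
from h import *
snap('top','t5'); crop('top5'.replace('op',''),255,200,415,320,5,'c5')"
```

```text
t: 9.1
eef_pos: [547.1, 22.2, 229.9]
tcp_rot: [-3.135, -0.001, -1.485]
ft_force: [0.0, -0.3, -0.2]
opening: 0.895
t: 10.35
eef_pos: [300.2, -419.4, 225.5]
tcp_rot: [3.141, 0.002, -1.486]
ft_force: [-0.2, -0.6, 0.8]
opening: 0.891
```

View pics/c5.png

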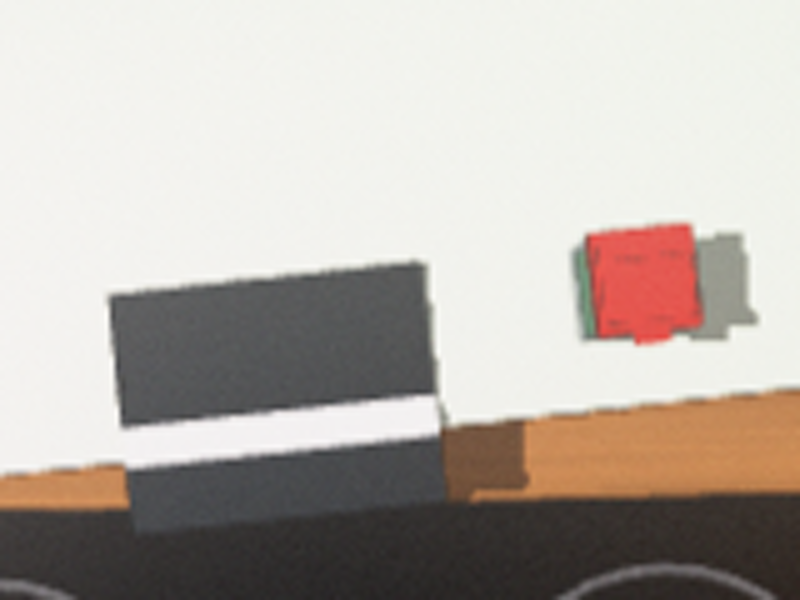

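```bash
python3 -c "
from h import *
c=load('t5'); o=np.array([255,200]); f=lambda a:(np.array(a)+.5)/5+o-.5
ana(c,f([[109,296],[425,261],[444,498],[137,534]]),f([[0,477],[800,388]]),f([[587,235],[691,225],[702,327],[598,338]]))
e=w(c,f([[0,477],[800,388]]),90)[:,:2];ey=(e[0]-e[1])/np.linalg.norm(e[0]-e[1]);ex=np.array([ey[1],-ey[0]])
print(((w(c,f([[125,448],[439,416],[128,468],[441,436],[122,428],[437,395]]),98)[:,:2]-e[0])@ex).round(1),e)
# subpixel edges of band/edge along columns
im=c['img'].astype(int)
for u in (283,300,317,335):
    print(u,[(v,im[v,u].sum()//3) for v in range(278,300)])
for u in (258,265,272,350,360,370,380): print(u,[im[v,u,2] for v in range(276,298)])
"
```

```text
edge yaw 0.0875 slab yaw 0.0907
sides BL-BR,BR-FR,FR-FL,FL-BL [130.8  97.6 126.5  98.2]
corners [[512.7, 86.1], [524.2, -44.2], [426.8, -49.5], [415.0, 76.4]] ctr [469.7  17.2] lead x [ 68.9  69.  -28.5 -29.3] ctr x 20.0
shaker [[527.8, -102.5], [530.8, -142.7], [491.4, -145.7], [488.1, -105.6]] [ 509.5 -124.1] edge x [67.4 66.9 27.5 27.7] sides [40.3 39.4 40.2 39.8]
[ 6.2  5.  -2.1 -3.2 14.4 13.7] [[ 439.41643714  132.86830911]
 [ 468.53313379 -198.99532547]]
283 [(278, np.int64(87)), (279, np.int64(88)), (280, np.int64(88)), (281, np.int64(88)), (282, np.int64(85)), (283, np.int64(87)), (284, np.int64(84)), (285, np.int64(212)), (286, np.int64(241)), (287, np.int64(242)), (288, np.int64(241)), (289, np.int64(241)), (290, np.int64(241)), (291, np.int64(241)), (292, np.int64(240)), (293, np.int64(180)), (294, np.int64(80)), (295, np.int64(81)), (296, np.int64(79)), (297, np.int64(80)), (298, np.int64(79)), (299, np.int64(78))]
300 [(278, np.int64(85)), (279, np.int64(83)), (280, np.int64(83)), (281, np.int64(82)), (282, np.int64(84)), (283, np.int64(182)), (284, np.int64(236)), (285,
[... 2845 characters left out ...]
(86), np.int64(77), np.int64(65), np.int64(67), np.int64(76)]
370 [np.int64(236), np.int64(234), np.int64(236), np.int64(234), np.int64(235), np.int64(234), np.int64(169), np.int64(81), np.int64(88), np.int64(87), np.int64(85), np.int64(90), np.int64(89), np.int64(88), np.int64(87), np.int64(85), np.int64(86), np.int64(86), np.int64(87), np.int64(84), np.int64(85), np.int64(82)]
380 [np.int64(235), np.int64(235), np.int64(235), np.int64(236), np.int64(231), np.int64(163), np.int64(79), np.int64(89), np.int64(90), np.int64(88), np.int64(87), np.int64(89), np.int64(85), np.int64(88), np.int64(86), np.int64(84), np.int64(84), np.int64(87), np.int64(87), np.int64(84), np.int64(86), np.int64(78)]
```

```bash
cat >> h.py <<'E'
def fine(c,ub,ul,ur,v0=270,v1=302):
    """subpixel: band middle ledge-x; ub band columns, ul/ur edge columns left/right of slab"""
    im=c['img'].astype(float)
    def cross(u,ch,lo,a,b,sgn):
        p=im[a:b,u].mean(1) if ch<0 else im[a:b,u,ch]
        s=sgn*(p-lo); k=np.where((s[:-1]<=0)&(s[1:]>0))[0]
        return None if len(k)==0 else a+k[0]+(-s[k[0]])/(s[k[0]+1]-s[k[0]])
    get=lambda us,ch,lo,sgn:np.array([(u,v) for u in us if (v:=cross(u,ch,lo,v0,v1,sgn)) is not None])
    E=w(c,np.r_[get(ul,2,165,-1),get(ur,2,155,-1)],90)[:,:2]
    ke=np.polyfit(E[:,1],E[:,0],1); print('edge resid',(E[:,0]-np.polyval(ke,E[:,1])).std().round(2),'yaw',np.arctan(-ke[0]).round(4))
    B=[w(c,get(ub,-1,160,s),98)[:,:2] for s in (1,-1)]
    for b in B:
        k=np.polyfit(b[:,1],b[:,0],1);d=(b[:,0]-np.polyval(ke,b[:,1]))*np.cos(np.arctan(ke[0]))
        print('band side x',d.mean().round(2),'L/R',d[:4].mean().round(2),d[-4:].mean().round(2),'yaw',np.arctan(-k[0]).round(4))
E
python3 -c "
from h import *
fine(load('t5'),range(284,340),range(245,278),range(362,410))"
```

```text
edge resid 0.32 yaw 0.0861
band side x 13.84 L/R 13.93 13.95 yaw 0.085
band side x -3.14 L/R -3.0 -3.26 yaw 0.0847
```

Both band edges are parallel to the ledge edge within about 1 mrad. The band middle is about 5.2 mm behind it. I'll return and push 5.2 mm past the last stop.

```bash
python3 -m handwheel '[{"hand":0.085,"x":0.255,"y":0.443,"z":0,"spin":0},{"hand":0.085,"x":0.255,"y":0.443,"z":0,"spin":0},{"hand":0.085,"x":0.255,"y":0.443,"z":0,"spin":0},{"hand":0.085,"x":0.255,"y":0.443,"z":0,"spin":0},{"hand":0.085,"x":0.255,"y":0.443,"z":0,"spin":0},{"hand":0.085,"x":0.255,"y":0.443,"z":0,"spin":0},{"hand":0.085,"x":0.255,"y":0.443,"z":0,"spin":0},{"hand":0.085,"x":0.255,"y":0.443,"z":0,"spin":0},{"hand":0.085,"x":0.255,"y":0.443,"z":0,"spin":0},{"hand":0.085,"x":0.255,"y":0.443,"z":0,"spin":0},{"hand":0.085,"x":0.255,"y":0.443,"z":0,"spin":0},{"hand":0.085,"x":0.255,"y":0.443,"z":0,"spin":0},{"hand":0.085,"x":0.255,"y":0.443,"z":0,"spin":0},{"hand":0.085,"x":0.255,"y":0.443,"z":0,"spin":0},{"hand":0.085,"x":0.255,"y":0.443,"z":0,"spin":0},{"hand":0.085,"x":0.255,"y":0.443,"z":0,"spin":0}]'
python3 -m handwheel '[{"hand":0.085,"x":0,"y":0,"z":-0.03,"spin":0},{"hand":0.085,"x":0,"y":0,"z":-0.06,"spin":0},{"hand":0.085,"x":0,"y":0,"z":-0.09,"spin":0},{"hand":0.085,"x":0,"y":0,"z":-0.105,"spin":0},{"hand":0.085,"x":0,"y":0,"z":-0.113,"spin":0},{"hand":0.085,"x":0,"y":0,"z":-0.118,"spin":0},{"hand":0.085,"x":0,"y":0,"z":-0.12,"spin":0},{"hand":0.085,"x":0,"y":0,"z":-0.12,"spin":0},{"hand":0.085,"x":0,"y":0,"z":-0.12,"spin":0}]'
```

```text
t: 11.73
eef_pos: [554.6, 23.2, 226.5]
tcp_rot: [3.141, -0.0, -1.484]
ft_force: [-0.3, 0.4, 0.5]
opening: 0.893
t: 12.48
eef_pos: [555.7, 23.0, 107.6]
tcp_rot: [-3.14, -0.0, -1.485]
ft_force: [-0.4, 0.8, 0.4]
opening: 0.893
```

```bash
python3 -m handwheel '[{"hand":0.085,"x":-0.006,"y":-0.0005,"z":0,"spin":0},{"hand":0.085,"x":-0.012,"y":-0.001,"z":0,"spin":0},{"hand":0.085,"x":-0.017,"y":-0.0015,"z":0,"spin":0},{"hand":0.085,"x":-0.020,"y":-0.0017,"z":0,"spin":0},{"hand":0.085,"x":-0.022,"y":-0.0019,"z":0,"spin":0},{"hand":0.085,"x":-0.024,"y":-0.0021,"z":0,"spin":0},{"hand":0.085,"x":-0.026,"y":-0.0023,"z":0,"spin":0},{"hand":0.085,"x":-0.0272,"y":-0.0024,"z":0,"spin":0},{"hand":0.085,"x":-0.0272,"y":-0.0024,"z":0,"spin":0},{"hand":0.085,"x":-0.0272,"y":-0.0024,"z":0,"spin":0},{"hand":0.085,"x":-0.023,"y":-0.002,"z":0,"spin":0},{"hand":0.085,"x":-0.015,"y":-0.0013,"z":0,"spin":0},{"hand":0.085,"x":-0.015,"y":-0.0013,"z":0.03,"spin":0},{"hand":0.085,"x":-0.015,"y":-0.0013,"z":0.07,"spin":0},{"hand":0.085,"x":-0.015,"y":-0.0013,"z":0.11,"spin":0},{"hand":0.085,"x":-0.015,"y":-0.0013,"z":0.12,"spin":0},{"hand":0.085,"x":-0.015,"y":-0.0013,"z":0.12,"spin":0}]'
python3 -m handwheel '[{"hand":0.085,"x":-0.24,"y":-0.442,"z":0,"spin":0},{"hand":0.085,"x":-0.24,"y":-0.442,"z":0,"spin":0},{"hand":0.085,"x":-0.24,"y":-0.442,"z":0,"spin":0},{"hand":0.085,"x":-0.24,"y":-0.442,"z":0,"spin":0},{"hand":0.085,"x":-0.24,"y":-0.442,"z":0,"spin":0},{"hand":0.085,"x":-0.24,"y":-0.442,"z":0,"spin":0},{"hand":0.085,"x":-0.24,"y":-0.442,"z":0,"spin":0},{"hand":0.085,"x":-0.24,"y":-0.442,"z":0,"spin":0},{"hand":0.085,"x":-0.24,"y":-0.442,"z":0,"spin":0},{"hand":0.085,"x":-0.24,"y":-0.442,"z":0,"spin":0},{"hand":0.085,"x":-0.24,"y":-0.442,"z":0,"spin":0},{"hand":0.085,"x":-0.24,"y":-0.442,"z":0,"spin":0},{"hand":0.085,"x":-0.24,"y":-0.442,"z":0,"spin":0},{"hand":0.085,"x":-0.24,"y":-0.442,"z":0,"spin":0},{"hand":0.085,"x":-0.24,"y":-0.442,"z":0,"spin":0}]'
python3 -c "
from h import *
c=snap('top','t6');snap('scene','s6'); crop('t6',255,200,415,320,5,'c6')
fine(c,range(286,338),range(245,278),range(362,410))"
```

```text
t: 13.9
eef_pos: [541.9, 21.9, 229.7]
tcp_rot: [-3.136, -0.001, -1.485]
ft_force: [-0.7, -0.6, 0.1]
opening: 0.895
t: 15.15
eef_pos: [300.2, -419.6, 225.4]
tcp_rot: [3.141, 0.002, -1.486]
ft_force: [0.2, 0.9, 0.3]
opening: 0.895
edge resid 0.31 yaw 0.0862
band side x 9.5 L/R 9.51 9.46 yaw 0.0855
band side x -7.44 L/R -7.3 -7.45 yaw 0.0854
```

View pics/c6.png

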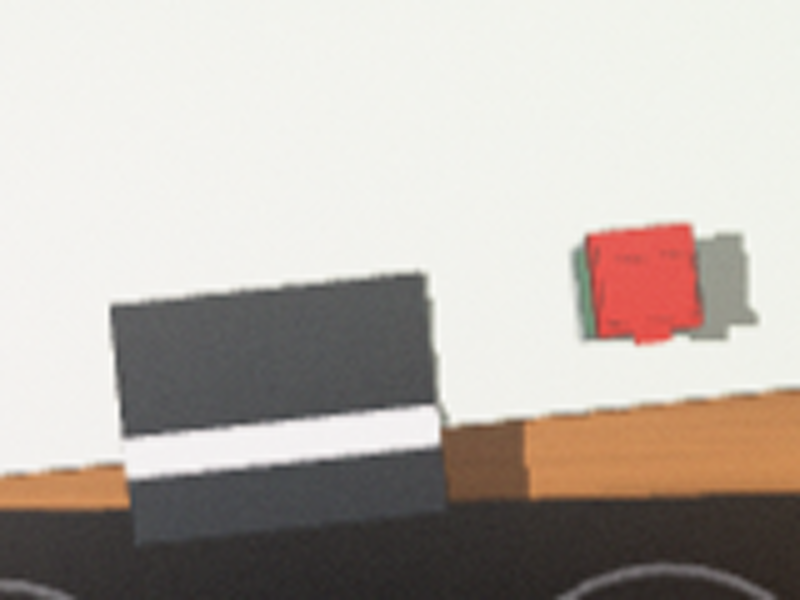

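View pics/s6.png

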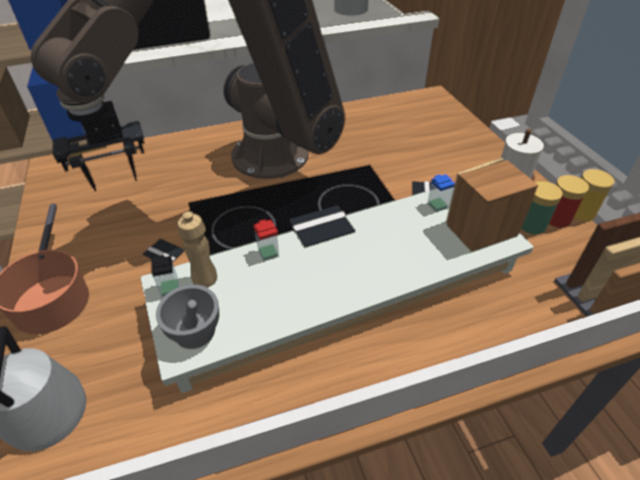

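The crop shows the band running over the edge line at both sides, from (125,457) to (440,427). The shaker stands upright at (645,280), clear of the slab. The scene view shows the slab flat and everything else in place, so I'll hand in.

```bash
python3 -c "
from h import *
print(job_done(),state()['t'])"
```

```text
the job is handed in; nothing more can be done
the job is handed in; nothing more can be done
```

The job is done and handed in at about 15 s of the 61 s allowed.

**What I did:** I pushed the red-capped shaker about 130 mm to the right along the ledge with the closed fingers. I then slid the slab forward with both open fingers against its back side, checked it from the top camera, and pushed about 4 mm more. The arm was retracted clear of everything before hand-in.

**Last checks (top camera):**
- **Overhang:** the middle of the white band measures about 1.0 mm behind the ledge edge. Bright areas look slightly too large in the picture (the band measures 17 mm instead of 16), so the true value is probably about 0.5 mm.
- **Straightness:** the slab is parallel to the edge within about 1 mrad.
- **Shaker:** it stands upright. From the slab and shaker positions measured before the last push, it is more than 50 mm to the side of the slab.
- **Bystanders:** all the other things on the ledge look unmoved in the scene view.

**Disagreements:**
- The last push was commanded at 5.2 mm but the slab moved 4.3 mm. I left it, since the rest is within measuring error.
- A rougher estimate from the slab's corners, made before that push, put the band about 0.7 mm further back than the fine measurement did.

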